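Open the push-and-turn safety cap of a cleaner jug

TASK

Open the cleaner jug: press its blue safety cap down against its spring, keep it pressed while you turn it counter-clockwise (seen from above) about a sixth of a turn, its white pointer going from the red dot to the green one, then lift it straight off. Finish while still holding the cap in the gripper, upright and still, straight above the open neck and about 5 to 10 cm clear of it; do not put it down or let go. Leave the glass, the bowl and the garlic where they stand.

Things in the scene. Friction and masses are not known exactly. Their poses are not given: they have to be found in the camera images.
- jug: White cleaner jug, 112 x 78 mm, green label band, side handle, in a steel holder screwed to the worktop: it cannot move or turn. Origin: centre of the underside, on the worktop and the upright neck's axis; z up, x towards the handle. Its flat shoulder is 89 mm above the worktop; only the neck (28 mm across, 39 mm over its rim lugs) and the cap stand higher.
- jug_mouth (a point): Centre of the jug's neck rim, 118 mm above the jug's origin; axes as the jug's. The locked cap's skirt reaches 18 mm below it.
- mark_open (a point): Green dot on the jug's shoulder, 35 mm from the neck's axis, 57 degrees (1.0 rad) counter-clockwise from the red dot (jug's -x side) that marks the locked place. The pointer is over red when locked (0.07 rad play). Turned past 0.52 rad the catch is cleared; from 0.78 to 1.18 rad (a stop ends the turn there) the cap can be lifted straight up, best at 1.0 rad, over green.
- cap: Loose round blue ribbed cap on the neck, 50 mm in diameter, 46 mm tall, 57 g, white pointer on top. Origin: centre of its lower rim, 100 mm above the worktop when locked; z up to its top, -x along the pointer. Its upper 16 mm is solid and 50 mm wide: grip it there from above, at any yaw; the skirt below is 1 mm narrower all round. It has 1.3 mm sideways play on the neck.
- cap_top (a point): Centre of the cap's top, 46 mm above its origin. A spring inside pushes the cap up with 5 N at rest and 0.8 N more per mm of pressing. It must be pushed down more than 4 mm before it can turn, and turns only counter-clockwise from above; 6 to 8 mm (10 to 12 N) is right, the spring ends at 10 mm. Keep it pressed while turning.
- glass: Bystander: clear drinking glass, 76 mm across, 89 mm tall, loose. Origin: centre of its underside.
- bowl: Bystander: white bowl with green dots, 130 mm across, 55 mm tall, loose. Origin: centre of its underside.
- garlic: Bystander: garlic bulb, 50 mm across, 48 mm tall, loose. Origin: centre of its underside.

How it is judged:
On the way, in this order (a step that is already met when the one before it is completed fails the run):
1. the cap is pressed down against its spring by more than 4 mm, not yet turned (z of cap in the frame of jug_mouth below -0.022 m and angle between the x axis of cap and the x axis of jug, either way round below 0.3 rad), for 0.05 s.
2. the cap is turned past its catch (more than 0.6 rad) while still on the neck (angle between the x axis of cap and the x axis of jug, either way round above 0.6 rad and z of cap in the frame of jug_mouth below -0.012 m), for 0.05 s.
At the end, for the whole second after the job is handed in: The gripper holds the cap (finger force over 1 N), still (under 20 mm/s) and upright within 0.25 rad, its lower rim 30 to 150 mm above the neck rim and its centre within 30 mm of the neck's axis sideways, touching the jug nowhere; glass, bowl and garlic within 30 mm of where they stood (z of cap in the frame of jug_mouth between 0.03 and 0.15 m and horizontal distance between cap and jug_mouth below 0.03 m and angle between cap's own z axis and vertical below 0.25 rad and height (world z) of cap above 0.14 m and contact force between the fingers and cap above 1 N and contact force between cap and jug below 0.05 N and linear speed of cap below 0.02 m/s and distance of each of glass, bowl, garlic from where it was at the start of the episode below 0.03 m); the arm keeps its last pose, push and grip.
It fails at once if the glass is moved more than 30 mm or tipped over (distance of glass from where it was at the start of the episode above 0.03 m or angle between glass's own z axis and vertical above 0.5 rad).
It fails at once if the bowl is moved more than 30 mm or tipped over (distance of bowl from where it was at the start of the episode above 0.03 m or angle between bowl's own z axis and vertical above 0.5 rad).
It fails at once if the garlic is moved more than 30 mm (distance of garlic from where it was at the start of the episode above 0.03 m).
It also fails if it takes over 35 s, if anything falls off the work surface, if the arm or the gripper's body presses on something with over 40 N, if the wrist force passes 120 N, or if a joint passes its speed limit or range.

ROBOT

A 6-joint arm with a two-finger parallel gripper is mounted at the origin on a cart in front of the work surface, level with it; the furniture and walls round the work are solid. World frame = base frame: x ahead of the robot, y to its left, z up, the work surface at z = 0. Lengths are in m, angles in rad, forces in N, time in s.
With the tool pointing down it reaches from about 0.3 to 1 m from the base axis. Payload 5.1 kg.
Tool frame: the origin (TCP) lies midway between the tips of the shut fingers; the grasp point (between the pads) lies 19 mm behind it; z points along the fingers, y is the line along which they close (so a half turn about z gives the same grasp; the last joint's range is limited). The gripper opens to 95 mm and grips with 3 to 60 N. Pads are 20 mm wide; open, the fingers measure 119 mm over their backs; the gripper's body (75 mm by 180 mm) begins 59 mm behind the grasp point.
Start: joints at [1.235, 0.124, 1.65, -0, 1.367, -0.083], TCP at [0.163, 0.629, 0.215] pointing down, gripper open.
Joint ranges: [-2.61, 2.61], [-1.02, 2.33], [0.03, 2.71], [-1.35, 4.49], [0.32, 2.68], [-2.91, 2.91]. Speed limits (rad/s): [2.57, 2.57, 3.14, 3.14, 3.14, 3.14].

INTERFACE

Orientations are given as [roll, pitch, yaw] about the fixed x, y, z axes, in that order (R = Rz(yaw) Ry(pitch) Rx(roll)).
In Python, from workcell import manip gives the robot as it stands. The module is installed in compiled form; this text tells all that it offers.
- The arm moves only by the tool move_arm, never from a script. Its argument "deltas" is a list that holds one entry, the list of rows, each a list of 7 numbers: the shift along the tool's x, y, z in m, then the turn, a rotation vector about the tool's x, y, z in rad, then the finger opening in m, from 0 to 0.0951. In form: [[[dx, dy, dz, ax, ay, az, grip], ...]]. A call has exactly 10 rows; each row is the pose to reach, as a shift and turn from the pose commanded when the call began, along the tool's axes at that moment; what a row does not reach only later rows make up. A row lasts 1/12 s, in which the tool goes at most 41.7 mm and 7.16 degrees, less where a joint would pass 70% of its speed; a pose out of reach is approached as far as the arm can. A call with a gripper value outside its range is refused whole. The fingers move at their own pace and stop on an object; "squeeze" is the grip in N (left out, the last holds). Time passes only in rows, so rows that repeat a pose let the fingers close, or fill a call up. It gives the time, the measured TCP pose, the force, the opening and the grip force at its end, in the units of the state.
- manip.observe(): the state, without advancing time (a new reading comes with each control period).
- manip.camera(name): name is "scene" or "top" or "wrist"; returns the picture (384x512x3 uint8, red, green, blue); there is no depth.
- manip.get_calibration(name): a dict with "mtx" (3x3 intrinsics, pixels), "R" (3x3) and "t" (3): a world point X has camera coordinates R X + t. Camera axes: x right, y down, z forward; pixel columns grow to the right and rows downward; lengths in m; the calibration is good to about 2 mm. A picture is of the moment at which its call begins: read the wrist's pose just before it. get_calibration takes no time and is no camera call; for the wrist camera it gives the pose at the moment of the call.
- manip.job_done(): hands the job in; it is judged then, once.
The state is a dict: "clock": time; "joint_pos": joint angles; "joint_vel": joint speeds; "effort": joint torques, N m; "ee_pos": TCP position; "ee_rot": TCP orientation; "ft_force": force on the tool from outside, world axes, zero at the start; "moment": the same for the moment, N m; "grip_width": finger opening in m; "finger_force": force on a finger pad.
Only numpy, scipy, OpenCV 4.12 (cv2) and the standard library are available. Lean on these libraries where they do the work, as an engineer would, in place of code of your own. Each camera call takes 0.05 s, during which the arm holds its last target. There are 200 camera calls.

## Working session

There is one attempt and no reset: what is moved stays moved. The work goes in short steps, Python scripts to look and compute and a tool call to move; the robot and the scene stay as the last step left them, time stands still between calls to the robot, and variables do not carry over. Pictures are saved under pics/ and viewed, at most 10 in all, crops included, and the job is handed in when it is done.

Besides the shell and the picture viewer there is one more tool, called as name(argument=value, ...), one argument or row to a line, values as JSON. move_arm: Moves the arm, as the interface text tells. Its arguments: {"type":"object","properties":{"deltas":{"type":"array","items":{"type":"array","items":{"type":"array","items":{"type":"number"}}}},"squeeze":{"type":"number"}},"required":["deltas"]}

```bash
mkdir -p pics; python3 - <<'E'
from workcell import manip
import cv2,numpy as np
s=manip.observe();print({k:np.round(v,3) for k,v in s.items()})
a=manip.camera("top");b=manip.camera("scene")
cv2.imwrite("pics/top.png",a[:,:,::-1]);cv2.imwrite("pics/scene.png",b[:,:,::-1])
for n in("top","scene"):print({k:np.round(v,3).tolist() for k,v in manip.get_calibration(n).items()})
E
```

```text
{'clock': np.float64(0.0), 'joint_pos': array([ 1.235,  0.125,  1.652, -0.   ,  1.367, -0.083]), 'joint_vel': array([-0.001,  0.001,  0.002,  0.002,  0.001, -0.   ]), 'effort': array([-1.0000e-03, -4.1760e+01, -3.5993e+01,  7.8000e-02,  4.9000e-02,
       -0.0000e+00]), 'ee_pos': array([0.162, 0.629, 0.213]), 'ee_rot': array([-3.14 , -0.   ,  2.889]), 'ft_force': array([ 0.872, -0.141,  0.048]), 'moment': array([-0.04 ,  0.017, -0.024]), 'finger_force': np.float64(0.0), 'grip_width': np.float64(0.095)}
{'mtx': [[419.096, 0.0, 251.389], [0.0, 419.096, 191.198], [0.0, 0.0, 1.0]], 'R': [[-0.029, -1.0, -0.007], [-0.982, 0.03, -0.186], [0.186, 0.002, -0.982]], 't': [-0.001, 0.524, 1.341]}
{'mtx': [[452.332, 0.0, 255.978], [0.0, 452.332, 197.741], [0.0, 0.0, 1.0]], 'R': [[-0.647, -0.762, -0.015], [-0.542, 0.474, -0.694], [0.536, -0.441, -0.72]], 't': [0.352, 0.367, 1.284]}
```

View pics/top.png

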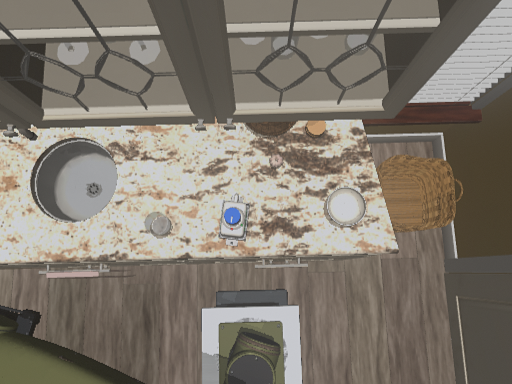

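View pics/scene.png

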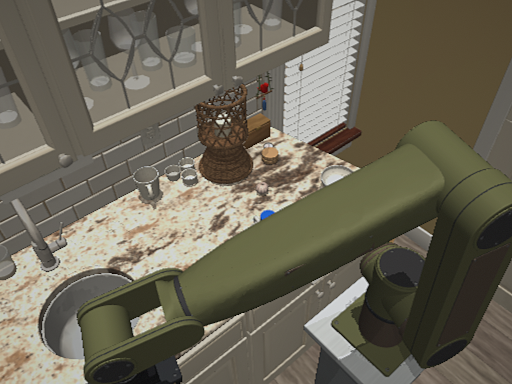

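The top view shows the cap at (232,216), glass at (158,225), bowl at (345,206) and garlic at about (276,160). The arm blocks much of the scene view.

```bash
cat > h.py <<'E'
from workcell import manip
import cv2,numpy as np
from scipy.spatial.transform import Rotation as Ro
def ray(c,uv,z):
    K,R,t=[np.asarray(c[k],float) for k in("mtx","R","t")]
    o=-R.T@t; d=R.T@np.linalg.solve(K,[uv[0],uv[1],1.]); return o+d*(z-o[2])/d[2]
def blob(m):
    n,l,s,c=cv2.connectedComponentsWithStats(m.astype(np.uint8)); i=1+np.argmax(s[1:,4]); return c[i],s[i]
def blue(a):
    h=cv2.cvtColor(a,cv2.COLOR_RGB2HSV); return (h[...,0]>100)&(h[...,0]<130)&(h[...,1]>130)&(h[...,2]>60)
E
python3 - <<'E'
from h import *
a=cv2.imread("pics/top.png")[:,:,::-1].copy();c=manip.get_calibration("top")
u,s=blob(blue(a));print(u,s,ray(c,u,.14))
for n,uv,z in(("glass",(158,225),.05),("bowl",(345,206),.04),("garlic",(276,160),.03),("handle",(235,199),.07),("front",(232,241),0)):print(n,ray(c,uv,z).round(3))
cv2.imwrite("pics/topc.png",cv2.resize(a[180:260,130:290,::-1],None,fx=5,fy=5,interpolation=cv2.INTER_CUBIC))
s=manip.observe();w=manip.get_calibration("wrist")
T=Ro.from_euler("xyz",s["ee_rot"]).as_matrix();print("cam in tool",T.T@(-np.array(w["R"]).T@w["t"]-s["ee_pos"]),"\n",T.T@np.array(w["R"]).T,"\nf",w["mtx"][0][0]);print(T.round(3))
E
```

```text
[231.8423913  215.23913043] [224 208  16  16 184] [0.43323281 0.04556039 0.14      ]
glass [0.42  0.292 0.05 ]
bowl [ 0.466 -0.325  0.04 ]
garlic [ 0.633 -0.103  0.03 ]
handle [0.495 0.038 0.07 ]
front [0.365 0.054 0.   ]
cam in tool [ 0.07968805 -0.0003841  -0.17143584] 
 [[ 1.52983525e-04 -9.59179609e-01 -2.82797549e-01]
 [ 9.99999646e-01 -8.72025484e-05  8.36734189e-04]
 [-8.27239040e-04 -2.82797577e-01  9.59179257e-01]] 
f 302.5300006091384
[[-0.968  0.25  -0.001]
 [ 0.25   0.968 -0.002]
 [ 0.    -0.002 -1.   ]]
```

View pics/topc.png

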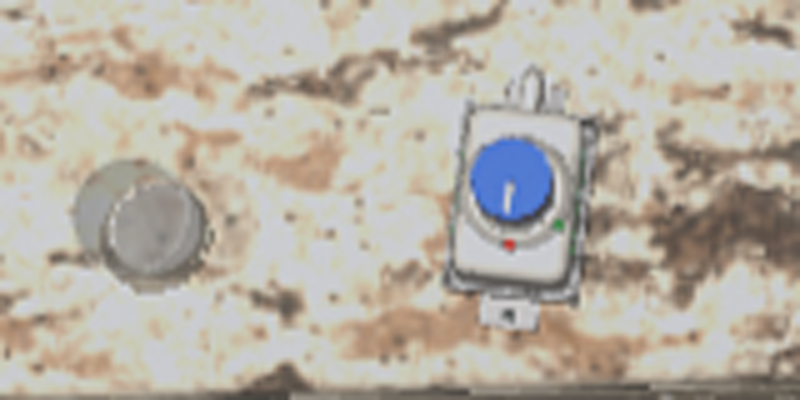

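The crop shows the jug standing upright in the picture, with its handle at the top (+x world). The pointer is on red at about (509,245) in the crop and green is at (558,225). Next I go above the cap.

move_arm(
  deltas=[
    [[-0.0204,-0.0249,-0.0015,0,0,0,0.095],[-0.0408,-0.0498,-0.003,0,0,0,0.095],[-0.0612,-0.0747,-0.0045,0,0,0,0.095],[-0.0816,-0.0996,-0.006,0,0,0,0.095],[-0.102,-0.1245,-0.0075,0,0,0,0.095],[-0.1224,-0.1494,-0.009,0,0,0,0.095],[-0.1428,-0.1743,-0.0105,0,0,0,0.095],[-0.1632,-0.1992,-0.012,0,0,0,0.095],[-0.1836,-0.2241,-0.0135,0,0,0,0.095],[-0.204,-0.249,-0.015,0,0,0,0.095]],
  ],
)

```text
clock: 0.93
ee_pos: [0.2979, 0.3356, 0.2293]
ee_rot: [-3.141, -0.0, 2.889]
ft_force: [1.2, 0.2, 0.4]
grip_width: 0.0948
finger_force: 0.0
```

move_arm(
  deltas=[
    [[-0.0226,-0.0277,-0.0015,0,0,0,0.095],[-0.0452,-0.0554,-0.003,0,0,0,0.095],[-0.0678,-0.083,-0.0045,0,0,0,0.095],[-0.0904,-0.111,-0.006,0,0,0,0.095],[-0.113,-0.138,-0.0075,0,0,0,0.095],[-0.1356,-0.166,-0.009,0,0,0,0.095],[-0.158,-0.194,-0.0105,0,0,0,0.095],[-0.18,-0.221,-0.012,0,0,0,0.095],[-0.203,-0.248,-0.015,0,0,0,0.095],[-0.203,-0.248,-0.015,0,0,0,0.095]],
  ],
)

```text
clock: 1.77
ee_pos: [0.4339, 0.0418, 0.2448]
ee_rot: [-3.14, 0.001, 2.882]
ft_force: [-0.3, 0.1, 0.3]
grip_width: 0.095
finger_force: 0.0
```

```bash
cat > look.py <<'E'
import sys
from h import *
n=sys.argv[1]
s=manip.observe();c=manip.get_calibration("wrist");a=manip.camera("wrist")
cv2.imwrite(f"pics/{n}.png",a[:,:,::-1])
print({k:np.round(s[k],4) for k in("clock","joint_pos","ee_pos","ee_rot","ft_force","moment","grip_width","finger_force")})
z=float(sys.argv[2]) if len(sys.argv)>2 else .146
u,st=blob(cv2.morphologyEx(blue(a).astype(np.uint8),cv2.MORPH_CLOSE,np.ones((9,9))))
print("blue",u,st,ray(c,u,z))
hs=cv2.cvtColor(a,cv2.COLOR_RGB2HSV);T=Ro.from_euler("xyz",s["ee_rot"]).as_matrix()
H,S,V=[hs[...,i].astype(int) for i in range(3)]
for q,m in(("red",((H<6)|(H>174))&(S>150)&(V>90)),("green",(H>45)&(H<80)&(S>120)&(V>60))):
    if m.sum()>5: v,t=blob(m);print(q,v,t,ray(c,v,.089))
E
python3 look.py w1
```

```text
{'clock': np.float64(1.7667), 'joint_pos': array([-0.0257, -0.3929,  2.065 , -0.0021,  1.4688, -1.337 ]), 'ee_pos': array([0.4339, 0.0418, 0.2448]), 'ee_rot': array([-3.1397e+00,  1.2000e-03,  2.8823e+00]), 'ft_force': array([-0.2552,  0.0581,  0.2688]), 'moment': array([ 0.0464, -0.034 ,  0.0213]), 'grip_width': np.float64(0.095), 'finger_force': np.float64(0.0)}
blue [256.26223776 184.82067932] [ 231  160   51   51 2002] [0.43094797 0.04643266 0.146     ]
red [251.61538462 140.61538462] [250 139   4   4  13] [0.39751298 0.05072722 0.089     ]
```

View pics/w1.png

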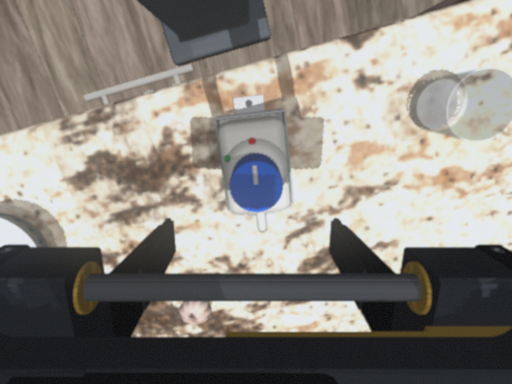

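The wrist view shows the cap centre at (256,185), red at (252,141) and green at (227,158). Both views agree on an axis at about (0.432, 0.046), with the jug's yaw near -0.1. Nothing is near the fingers, so I go down and grip the solid top.

move_arm(
  deltas=[
    [[0.001,0.001,0.015,0,0,0,0.095],[0.002,0.002,0.03,0,0,0,0.095],[0.003,0.0036,0.045,0,0,0,0.095],[0.003,0.0036,0.06,0,0,0,0.095],[0.003,0.0036,0.075,0,0,0,0.095],[0.003,0.0036,0.09,0,0,0,0.095],[0.003,0.0036,0.105,0,0,0,0.095],[0.003,0.0036,0.117,0,0,0,0.095],[0.003,0.0036,0.126,0,0,0,0.095],[0.003,0.0036,0.126,0,0,0,0.095]],
  ],
)

```text
clock: 2.65
ee_pos: [0.4286, 0.0512, 0.1163]
ee_rot: [-3.141, -0.004, 2.89]
ft_force: [-0.7, 0.3, -1.0]
grip_width: 0.095
finger_force: 0.0
```

```bash
python3 look.py w2
```

```text
{'clock': np.float64(2.65), 'joint_pos': array([-5.8000e-03, -2.9880e-01,  2.2144e+00,  2.0000e-04,  1.2302e+00,
       -1.3247e+00]), 'ee_pos': array([0.4286, 0.0512, 0.1163]), 'ee_rot': array([-3.1407, -0.0041,  2.8897]), 'ft_force': array([-0.6546,  0.26  , -1.0445]), 'moment': array([-0.0395, -0.0067, -0.0478]), 'grip_width': np.float64(0.095), 'finger_force': np.float64(0.0)}
blue [245.24741398 243.67236648] [ 198  200   92   74 4737] [0.41950265 0.04971442 0.146     ]
red [239.89655172 176.5862069 ] [236 173   9   8  58] [0.39742617 0.05053739 0.089     ]
```

View pics/w2.png

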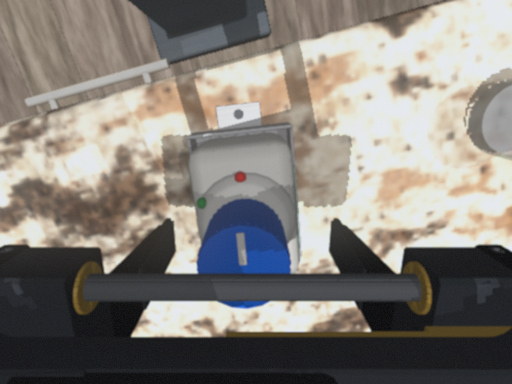

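The cap's top spans columns 198–290 in the wrist view, while the fingers are centred at about 253. That puts the tool roughly 5 mm off, which matches the measured pose. I correct it before closing.

move_arm(
  deltas=[
    [[-0.0023,-0.002,-0.001,0,0,0,0.095],[-0.0046,-0.0042,-0.002,0,0,0,0.095],[-0.0046,-0.0042,-0.002,0,0,0,0.095],[-0.0046,-0.0042,-0.002,0,0,0,0.095],[-0.0046,-0.0042,-0.002,0,0,0,0.095],[-0.0046,-0.0042,-0.002,0,0,0,0.095],[-0.0046,-0.0042,-0.002,0,0,0,0.095],[-0.0046,-0.0042,-0.002,0,0,0,0.095],[-0.0046,-0.0042,-0.002,0,0,0,0.095],[-0.0046,-0.0042,-0.002,0,0,0,0.095]],
  ],
)

```text
clock: 3.53
ee_pos: [0.4337, 0.0454, 0.1206]
ee_rot: [-3.142, -0.0, 2.889]
ft_force: [0.2, 0.1, -0.2]
grip_width: 0.095
finger_force: 0.0
```

```bash
python3 look.py w3
```

```text
{'clock': np.float64(3.5333), 'joint_pos': array([-0.019 , -0.2951,  2.2038, -0.    ,  1.2329, -1.3371]), 'ee_pos': array([0.4337, 0.0454, 0.1206]), 'ee_rot': array([-3.1416, -0.    ,  2.8889]), 'ft_force': array([ 0.1531,  0.0611, -0.1907]), 'moment': array([-0.0292,  0.0266, -0.0106]), 'grip_width': np.float64(0.095), 'finger_force': np.float64(0.0)}
blue [252.37678827 238.63072246] [ 207  190   91   84 5592] [0.42468214 0.04768234 0.146     ]
red [246.38 165.82] [243 162   8   8  50] [0.39743694 0.05059696 0.089     ]
green [207.29166667 191.08333333] [205 189   6   6  24] [0.40804208 0.01946709 0.089     ]
```

Centred now. The dots also confirm the axis to within about 1 mm. I lower 1.5 mm and close.

move_arm(
  deltas=[
    [[0.0014,0,0.0015,0,0,0,0.095],[0.0014,0,0.0015,0,0,0,0.095],[0.0014,0,0.0015,0,0,0,0.06],[0.0014,0,0.0015,0,0,0,0.05],[0.0014,0,0.0015,0,0,0,0.045],[0.0014,0,0.0015,0,0,0,0.04],[0.0014,0,0.0015,0,0,0,0.04],[0.0014,0,0.0015,0,0,0,0.04],[0.0014,0,0.0015,0,0,0,0.04],[0.0014,0,0.0015,0,0,0,0.04]],
  ],
  squeeze=50,
)

```text
clock: 4.42
ee_pos: [0.4324, 0.0456, 0.1192]
ee_rot: [-3.141, -0.0, 2.889]
ft_force: [0.4, -0.6, 0.4]
grip_width: 0.0494
finger_force: 50.0
```

```bash
python3 look.py w4
```

```text
{'clock': np.float64(4.4167), 'joint_pos': array([-1.8400e-02, -2.9690e-01,  2.2077e+00, -2.0000e-04,  1.2309e+00,
       -1.3363e+00]), 'ee_pos': array([0.4324, 0.0456, 0.1192]), 'ee_rot': array([-3.1413e+00, -1.0000e-04,  2.8888e+00]), 'ft_force': array([ 0.4061, -0.6246,  0.3874]), 'moment': array([-0.0387,  0.0415, -0.0827]), 'grip_width': np.float64(0.0494), 'finger_force': np.float64(50.0056)}
blue [252.16786355 239.90394973] [ 205  195   94   79 5570] [0.42339882 0.0478124  0.146     ]
red [246.5  168.08] [243 165   8   7  50] [0.39738616 0.05061598 0.089     ]
green [207.52941176 192.70588235] [205 191   6   4  17] [0.40755504 0.01983909 0.089     ]
```

The grip is firm at 49.4 mm and 50 N with almost no side load. Pressing 7 mm.

move_arm(
  deltas=[
    [[0,0,0.001,0,0,0,0.04],[0,0,0.002,0,0,0,0.04],[0,0,0.003,0,0,0,0.04],[0,0,0.004,0,0,0,0.04],[0,0,0.005,0,0,0,0.04],[0,0,0.006,0,0,0,0.04],[0,0,0.007,0,0,0,0.04],[0,0,0.007,0,0,0,0.04],[0,0,0.007,0,0,0,0.04],[0,0,0.007,0,0,0,0.04]],
  ],
)

```text
clock: 5.3
ee_pos: [0.4325, 0.0456, 0.1134]
ee_rot: [-3.141, -0.0, 2.889]
ft_force: [-5.6, -1.4, 9.3]
grip_width: 0.049
finger_force: 50.0
```

The spring reads 9.3 N, so the cap is about 5.5 mm down. I press 1.3 mm more and begin the turn (tool z points down, so it is negative).

move_arm(
  deltas=[
    [[0.0005,0,0.0013,0,0,0,0.04],[0.0005,0,0.0013,0,0,0,0.04],[0.0005,0,0.0013,0,0,-0.06,0.04],[0.0005,0,0.0013,0,0,-0.12,0.04],[0.0005,0,0.0013,0,0,-0.18,0.04],[0.0005,0,0.0013,0,0,-0.24,0.04],[0.0005,0,0.0013,0,0,-0.3,0.04],[0.0005,0,0.0013,0,0,-0.36,0.04],[0.0005,0,0.0013,0,0,-0.42,0.04],[0.0005,0,0.0013,0,0,-0.42,0.04]],
  ],
)

```text
clock: 6.13
ee_pos: [0.4336, 0.046, 0.1131]
ee_rot: [-3.141, 0.004, -2.972]
ft_force: [-1.3, 0.2, 8.7]
grip_width: 0.0497
finger_force: 50.0
```

```bash
python3 look.py w5
```

```text
{'clock': np.float64(6.1333), 'joint_pos': array([-1.7900e-02, -2.8960e-01,  2.2129e+00,  5.0000e-04,  1.2143e+00,
       -1.7580e+00]), 'ee_pos': array([0.4336, 0.046 , 0.1131]), 'ee_rot': array([-3.1414,  0.004 , -2.9725]), 'ft_force': array([-1.3428,  0.248 ,  8.7107]), 'moment': array([0.1646, 0.3304, 0.0322]), 'grip_width': np.float64(0.0497), 'finger_force': np.float64(50.0016)}
blue [251.96776349 237.31835644] [ 205  191   94   83 5987] [0.4200042 0.0433689 0.146    ]
red [267.41025641 170.02564103] [264 167   8   8  39] [0.39727847 0.04986198 0.089     ]
green [220.33333333 179.        ] [218 177   6   6  15] [0.40859963 0.0200308  0.089     ]
```

View pics/w5.png

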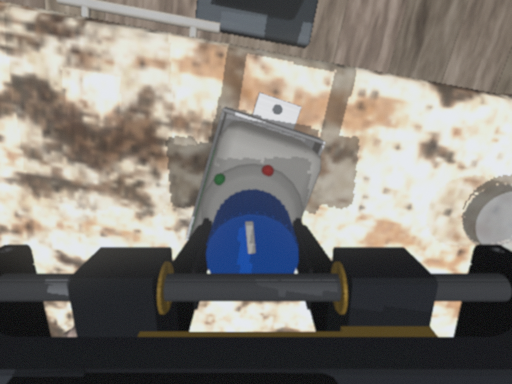

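The pointer, at (250,222)–(251,252), still lies along the tool, so the cap is turning with the gripper and moving from red towards green. The press is a bit light at 8.7 N, so I add 2 mm and continue turning.

move_arm(
  deltas=[
    [[0,0,0.002,0,0,0,0.04],[0,0,0.002,0,0,-0.07,0.04],[0,0,0.002,0,0,-0.14,0.04],[0,0,0.002,0,0,-0.21,0.04],[0,0,0.002,0,0,-0.28,0.04],[0,0,0.002,0,0,-0.35,0.04],[0,0,0.002,0,0,-0.42,0.04],[0,0,0.002,0,0,-0.49,0.04],[0,0,0.002,0,0,-0.56,0.04],[0,0,0.002,0,0,-0.56,0.04]],
  ],
)

```text
clock: 7.02
ee_pos: [0.4336, 0.0461, 0.1114]
ee_rot: [-3.14, 0.003, -2.412]
ft_force: [-1.7, 0.9, 11.3]
grip_width: 0.0495
finger_force: 50.0
```

```bash
python3 look.py w6
```

```text
{'clock': np.float64(7.0167), 'joint_pos': array([-1.7900e-02, -2.8740e-01,  2.2143e+00,  8.0000e-04,  1.2108e+00,
       -2.3184e+00]), 'ee_pos': array([0.4336, 0.0461, 0.1114]), 'ee_rot': array([-3.1396,  0.0033, -2.4122]), 'ft_force': array([-1.6988,  0.9199, 11.2709]), 'moment': array([0.2004, 0.5153, 0.076 ]), 'grip_width': np.float64(0.0495), 'finger_force': np.float64(50.0015)}
blue [252.03287944 237.22882763] [ 205  191   94   83 6022] [0.42258119 0.03601187 0.146     ]
red [292.06521739 186.10869565] [289 183   7   8  46] [0.39751139 0.04919166 0.089     ]
green [246.475 168.875] [243 166   8   7  40] [0.40895978 0.01880769 0.089     ]
```

View pics/w6.png

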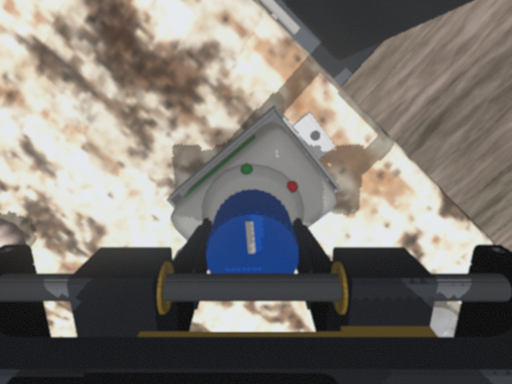

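The pointer is now over green (column 247, where red stood at the start). Lifting straight up about 95 mm.

move_arm(
  deltas=[
    [[0,0,-0.005,0,0,0,0.04],[0,0,-0.01,0,0,0,0.04],[0,0,-0.016,0,0,0,0.04],[0,0,-0.024,0,0,0,0.04],[0,0,-0.034,0,0,0,0.04],[0,0,-0.046,0,0,0,0.04],[0,0,-0.06,0,0,0,0.04],[0,0,-0.075,0,0,0,0.04],[0,0,-0.09,0,0,0,0.04],[0,0,-0.098,0,0,0,0.04]],
  ],
)

```text
clock: 7.9
ee_pos: [0.4327, 0.0458, 0.2094]
ee_rot: [-3.14, 0.002, -2.414]
ft_force: [0.8, 0.6, -1.1]
grip_width: 0.0491
finger_force: 50.0
```

move_arm(
  deltas=[
    [[0,0,0,0,0,0,0.04],[0,0,0,0,0,0,0.04],[0,0,0,0,0,0,0.04],[0,0,0,0,0,0,0.04],[0,0,0,0,0,0,0.04],[0,0,0,0,0,0,0.04],[0,0,0,0,0,0,0.04],[0,0,0,0,0,0,0.04],[0,0,0,0,0,0,0.04],[0,0,0,0,0,0,0.04]],
  ],
)

```text
clock: 8.73
ee_pos: [0.4319, 0.0458, 0.2068]
ee_rot: [3.142, -0.0, -2.414]
ft_force: [0.4, 0.1, -0.1]
grip_width: 0.0491
finger_force: 50.0
```

```bash
python3 look.py w7 .24
```

```text
{'clock': np.float64(8.7333), 'joint_pos': array([-0.018 , -0.3762,  2.116 ,  0.    ,  1.4018, -2.316 ]), 'ee_pos': array([0.4319, 0.0458, 0.2068]), 'ee_rot': array([ 3.1416, -0.    , -2.4144]), 'ft_force': array([ 0.4368,  0.1418, -0.0825]), 'moment': array([0.0555, 0.0517, 0.04  ]), 'grip_width': np.float64(0.0491), 'finger_force': np.float64(50.0)}
blue [252.91265461 241.34176974] [ 206  193   93   81 5255] [0.42291326 0.03808359 0.24      ]
red [278.85714286 160.92857143] [277 159   4   5  14] [0.39745917 0.04971604 0.089     ]
```

View pics/w7.png

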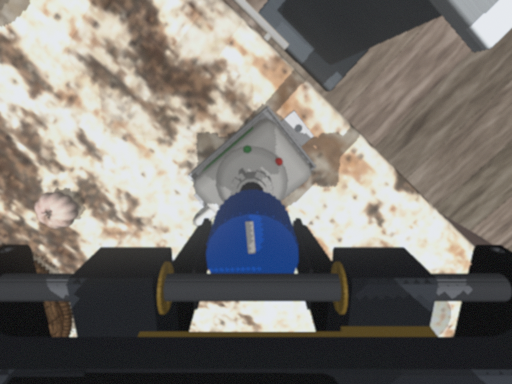

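The cap is held upright at (252,240) in the picture, with the open neck visible below it at about (253,185). It is some 70 mm clear and still, so I hand in.

```bash
python3 -c "
from workcell import manip
print(manip.job_done())"
```

```text
the job is handed in; nothing more can be done
None
```

The cap was pressed, turned to the green dot and lifted off, and I handed the job in at about 9 s with the gripper holding it upright and still, roughly 70 mm above the open neck; I never moved near the glass, bowl or garlic, and the hand-in returned no verdict.

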